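# Lock an e-bike battery into the workshop test dock and start the test

## Robot

A 6-joint arm with a two-finger parallel gripper is mounted at the origin on the work surface. World frame = base frame: x ahead of the robot, y to its left, z up, the work surface at z = 0. Lengths are in m, angles in rad, forces in N, time in s.
With the tool pointing down it reaches from about 0.325 to 0.85 m from the base axis. Payload 4.4 kg.
Tool frame: the origin (TCP) lies midway between the tips of the shut fingers; the grasp point (between the pads) lies 19 mm behind it; z points along the fingers, y is the direction in which the jaws open and shut (so a half turn about z gives the same grasp; the last joint's range is limited). The gripper opens to 94 mm and grips with 3 to 60 N. Pads are 16 mm wide; open, the fingers measure 119 mm over their backs; the gripper's body (75 mm by 177 mm) begins 78 mm behind the grasp point.
Start: joints at [1.125, 0.207, 1.542, -0, 1.393, -0.15], TCP at [0.167, 0.55, 0.205] pointing down, gripper open.
Joint ranges: [-2.73, 2.73], [-0.86, 2.22], [0.23, 2.46], [-1.11, 4.25], [0.08, 2.63], [-2.82, 2.82]. Speed limits (rad/s): [2.79, 2.79, 3.14, 3.14, 3.14, 3.14].

## Interface

Orientations are given as a 3x3 rotation matrix whose columns are the frame's x, y, z axes.
In Python, from cell import sensors, imaging, sign_off gives the robot as it stands.
- The arm moves only by the shell command python3 -m pendant 'ROWS' [OPENING] [FORCE]. ROWS is JSON, a list of rows, each an object of numbers: "tx", "ty", "tz": the shift along the tool's x, y, z in mm; "rx", "ry", "rz": the turn, a rotation vector about the tool's x, y, z in rad. A call has 1 to 12 rows; each row is the pose to reach, as a shift and turn from the pose commanded when the call began, along the tool's axes at that moment; what a row does not reach only later rows make up. A row lasts 1/12 s, in which the tool goes at most 41.7 mm and 7.16 degrees, less where a joint would pass 70% of its speed; a pose out of reach is approached as far as the arm can. A call with a gripper value outside its range is refused whole. OPENING is the gripper's target within -1 to 1 (shut at 1, half-way at 0, fully open at -1), set as the call begins (- or left out, the last holds). The fingers move at their own pace and stop on an object; FORCE is the grip in N (left out, the last holds). Time passes only in rows, so rows that repeat a pose let the fingers close. It gives the time, the measured TCP pose, the force and the opening at its end, in the units of the state.
- sensors.observe(): the state, without advancing time (a new reading comes with each control period).
- imaging.snapshot(name): name is "scene" or "top" or "wrist"; returns the picture (480x640x3 uint8, blue, green, red); there is no depth.
- imaging.get_calibration(name): a dict with "vertical_fov" (degrees; the focal length in pixels is half the picture's height over the tangent of half this angle, whatever the lens; pixels are square), "cx", "cy" (the principal point, pixels), "rvec" (rotation vector, rad) and "tvec" (3), from world to camera coordinates, as OpenCV has them. Camera axes: x right, y down, z forward; pixel columns grow to the right and rows downward; lengths in m; the calibration is good to about 2 mm. The wrist camera is an equidistant fisheye: a pixel r from the principal point sees the ray r / f radians off the axis. A picture is of the moment at which its call begins: read the wrist's pose just before it. get_calibration takes no time and is no camera call; for the wrist camera it gives the pose at the moment of the call.
- sign_off(): hands the job in, once; it reports no verdict.
The state is a dict: "t": time; "joint_positions": joint angles; "joint_velocities": joint speeds; "tau": joint torques, N m; "eef_pos": TCP position; "tool_rot": TCP orientation; "wrist_force": force on the tool from outside, world axes, zero at the start; "torque": the same for the moment, N m; "gripper_width": finger opening in m.
Only numpy, scipy, OpenCV 4.12 (cv2) and the standard library are available. Lean on these libraries where they do the work, as an engineer would, in place of code of your own. Each camera call takes 0.05 s, during which the arm holds its last target. There are 200 camera calls.

## Task

An e-bike battery sits part-way out on the rail of the test dock. Push it steadily along the rail, without slamming it, right in past the sprung lock pin, and let go so that it springs back a little and stays caught on the pin; when it is locked, press the green start button on the dock and come away. Nothing needs gripping or lifting: do not pull up the red lock knob, and leave the oil bottle, pedal, wrench and parts bin where they are.

Things in the scene. Friction and masses are not known exactly. Their poses are not given: they have to be found in the camera images.
- dock: Fixed test dock: base plate 420 x 170 x 12 mm with rail and side guides (tops 38 mm above the bench); at its +x end a grey head 90 x 170 mm, top 105 mm high. Origin on the bench under the rail, 130 mm before the head's face; x points along the rail to the head (the way the battery goes in), y across, z up. A bracket with lock pin and red knob (top 152 mm high) stands over the rail at x = +95 mm.
- battery (a joint): Travel of the battery into the dock (m): 0 furthest out, 0.080 hard end stop. Slides stiffly (2.5 N) and stays where left up to about 0.048; beyond, a sprung block pushes it back out. From 0.045 its nose lifts the lock pin, which drops behind the catch at about 0.072; let go after that, it springs back to 0.072 and stays locked; let go earlier, it slides back. The push needed grows to about 14 N.
- battery_end (a point): Middle of the battery's flat rear end face, the face to push (grey cap, red light strip), 55 mm above the bench. Axes as the dock's: push along +x. The battery is a black box 300 (x) x 120 (y) x 70 mm, 2 kg, underside 20 and top 90 mm above the bench. This face is 250 mm behind the dock's origin at joint 0, 178 mm when locked, and free behind and above.
- lock_pin (a joint): Lift of the sprung vertical lock pin (m): 0 down (locking or at rest), about 0.009 while it rides on the battery's catch, 0.016 at most, pulled by hand. It drops by itself.
- lock_knob (a point): Top middle of the red knob (28 mm across) on the lock pin. Not to be pulled.
- start (a joint): Travel of the green start button (m): 0 up, 0.006 fully pressed (5 N); it springs back.
- start_top (a point): Middle of the top of the green start button, 24 mm across, facing up, 127 mm above the bench, on top of the dock's head at x = +178 mm, y = +48 mm in the dock's frame. It is pressed straight down.
- oil: Loose white oil bottle with yellow label, 48 mm across, 135 mm tall, standing beside the dock. Origin: centre of its underside. Leave alone.
- pedal: Loose flat pedal, about 90 x 84 x 20 mm with a 32 mm spindle stub, lying beside the dock. Origin: centre of its underside. Leave alone.
- wrench: Loose steel wrench 160 mm long, lying flat behind the battery's rear end, lower than the battery. Origin: on the bench under its middle. Leave alone.
- parts_bin: Loose yellow open parts bin, 150 x 100 x 60 mm, beside the dock's head. Origin: centre of its underside. Leave alone.

How it is judged:
On the way, in this order (a step that is already met when the one before it is completed fails the run):
1. the battery has been let go and is caught on the dropped lock pin (value of joint battery between 0.0695 and 0.0745 m and value of joint lock_pin below 0.004 m and contact force between the fingers and dock below 0.3 N), for 0.3 s.
2. the start button is pressed with the battery locked (value of joint start above 0.004 m and value of joint battery above 0.0695 m), for 0.05 s.
At the end, for the whole second after the job is handed in: The battery rests caught on the lock pin (joint 0.0695 to 0.0745 m) with the pin down (below 4 mm), the start button has been pressed at least 4 mm after that and is up again, and oil bottle, pedal, wrench and bin are within 20 mm of where they stood, the bottle upright (value of joint battery between 0.0695 and 0.0745 m and value of joint lock_pin below 0.004 m and value of joint start below 0.002 m and distance of each of oil, pedal, wrench, parts_bin from where it was at the start of the episode below 0.02 m and angle between oil's own z axis and vertical below 0.2 rad); the robot touches nothing.
It fails at once if the battery is slammed in (faster than 0.4 m/s) (velocity of joint battery above 0.4 m/s).
It fails at once if the red lock knob is pulled up by hand (value of joint lock_pin above 0.0135 m).
It fails at once if the start button is pressed before the battery is locked (value of joint start above 0.003 m and value of joint battery below 0.0695 m).
It fails at once if a bystander is knocked, lifted or carried (distance of any of oil, pedal, wrench, parts_bin from where it was at the start of the episode above 0.02 m or angle between oil's own z axis and vertical above 0.5 rad).
It also fails if it takes over 45 s, if anything falls off the work surface, if the arm or the gripper's body presses on something with over 40 N, if the wrist force passes 120 N, or if a joint passes its speed limit or range.

## Working session

There is one attempt and no reset: what is moved stays moved. The work goes in short steps, Python scripts to look and compute and a shell command to move; the robot and the scene stay as the last step left them, time stands still between calls to the robot, and variables do not carry over. Pictures are saved under pics/ and viewed, about 8 in all and at most 12, crops included, and the job is handed in when it is done.

```bash
mkdir -p pics; ls; python3 - <<'E'
from cell import sensors, imaging
import cv2
print(sensors.observe())
for n in ("scene","top"):
    cv2.imwrite(f"pics/{n}0.png",imaging.snapshot(n)); print(imaging.get_calibration(n))
E
```

```text
pics
{'t': 0.0, 'joint_positions': array([ 1.12549408e+00,  2.07424513e-01,  1.54293443e+00, -3.71899405e-05,
        1.39350496e+00, -1.50497327e-01]), 'joint_velocities': array([-0.00066657,  0.00138913,  0.00096009, -0.00047757,  0.00085215,
       -0.0005653 ]), 'tau': array([-1.24875864e-03, -3.70888603e+01, -2.81408769e+01,  6.95797568e-02,
        3.63896519e-02, -1.83502589e-04]), 'eef_pos': array([0.16673795, 0.54945063, 0.20429752]), 'tool_rot': array([[-9.56860614e-01,  2.90545816e-01, -9.45260240e-04],
       [ 2.90547194e-01,  9.56858433e-01, -2.06552723e-03],
       [ 3.04349938e-04, -2.25106436e-03, -9.99997420e-01]]), 'wrist_force': array([ 0.74071117,  0.53311346, -0.51336452]), 'torque': array([0.0013961 , 0.06235376, 0.01252293]), 'gripper_width': 0.0941200372972564}
{'vertical_fov': 47.69360648697488, 'cx': 318.24624842960264, 'cy': 232.20956050096478, 'rvec': array([ 1.15728282,  2.34577247, -0.98738659]), 'tvec': array([ 0.36880926, -0.21404602,  1.43655834])}
{'vertical_fov': 55.84126421982166, 'cx': 317.94257792499457, 'cy': 237.53507203268236, 'rvec': array([ 2.30771482, -1.88844828,  0.19674224]), 'tvec': array([-0.12203877,  0.56088804,  0.81364432])}
```

View pics/scene0.png

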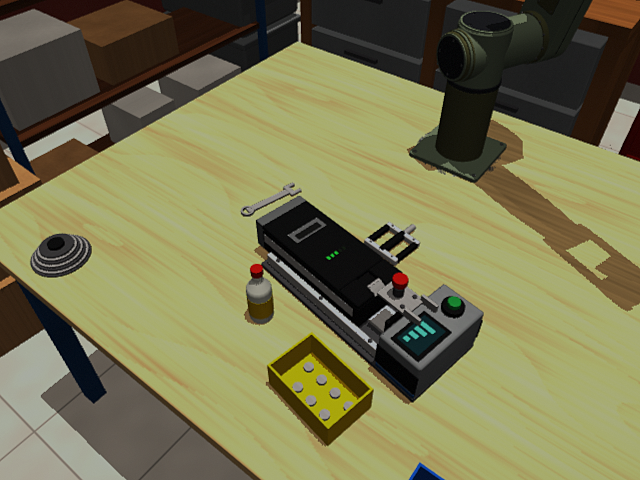

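View pics/top0.png

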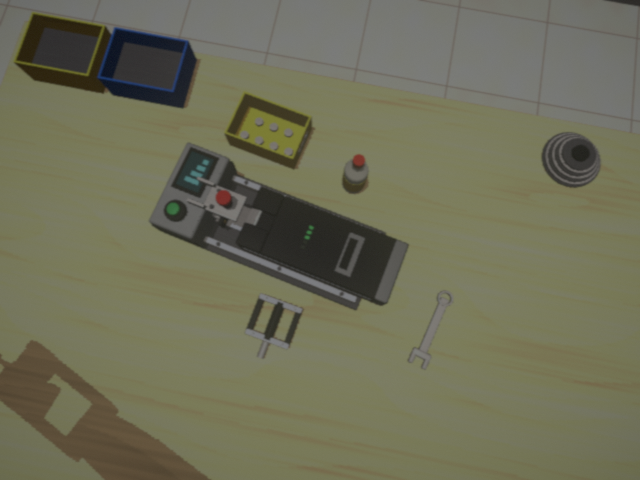

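The scene view shows the dock with the button at (453,302), the knob at (400,279) and the battery's rear end at the upper left, with the wrench behind it. In the top view the button is at (175,209), the knob at (224,198), and the battery's rear top corners are at about (407,240) and (385,302).

```bash
cat > h.py <<'E'
import numpy as np, cv2
from cell import sensors, imaging
def ray(n,px):
    c=imaging.get_calibration(n); f=240/np.tan(np.radians(c['vertical_fov']/2))
    R=cv2.Rodrigues(np.array(c['rvec'],float))[0]
    d=np.array([(px[0]-c['cx'])/f,(px[1]-c['cy'])/f,1.])
    return -R.T@c['tvec'], R.T@d
def at(n,px,z):
    o,d=ray(n,px); return o+d*(z-o[2])/d[2]
def proj(n,P):
    c=imaging.get_calibration(n); f=240/np.tan(np.radians(c['vertical_fov']/2))
    K=np.array([[f,0,c['cx']],[0,f,c['cy']],[0,0,1]])
    return cv2.projectPoints(np.array(P,float).reshape(-1,3),np.array(c['rvec']),np.array(c['tvec']),K,None)[0][:,0]
E
python3 - <<'E'
from h import *
np.set_printoptions(precision=4,suppress=True)
S=at('scene',(454,301),.127);B=at('top',(175,209),.127)
Ks=at('scene',(400,277),.152);K=at('top',(224,198),.152)
print('button',B,S,'knob',K,Ks)
b=(B+S)/2;k=(K+Ks)/2
v=(b-k)[:2]; print(np.linalg.norm(v),'exp',np.hypot(83,48))
yaw=np.arctan2(v[1],v[0])-np.arctan2(48,83); 
c1=at('top',(407,240),.09);c2=at('top',(385,302),.09);print('corners',c1,c2,np.linalg.norm(c1-c2))
e=(c1-c2)[:2]; print('yaw from knob/button',yaw,'from end edge',np.arctan2(e[1],e[0])+np.pi/2,np.arctan2(e[1],e[0])-np.pi/2)
m=(c1+c2)[:2]/2; 
for a in (yaw,):
    R=np.array([[np.cos(a),-np.sin(a)],[np.sin(a),np.cos(a)]])
    o=(b[:2]-R@[.178,.048]+k[:2]-R@[.095,0])/2
    print('origin',o,'rear in dock',R.T@(m-o),'ux',R[:,0])
w=[at('top',p,.005) for p in ((445,298),(419,360))]; print('wrench',w,[R.T@(x[:2]-o) for x in w])
E
```

```text
button [0.5602 0.2493 0.127 ] [0.5633 0.2557 0.127 ] knob [0.5912 0.1618 0.152 ] [0.5931 0.1646 0.152 ]
0.09427393590121837 exp 95.88013350011565
corners [ 0.5954 -0.1721  0.09  ] [ 0.4753 -0.1513  0.09  ] 0.12190948203287764
yaw from knob/button 1.3747275536453796 from end edge 1.3996545493762707 -1.7419381042135225
origin [0.5739 0.0693] rear in dock [-0.2341 -0.0072] ux [0.1948 0.9808]
wrench [array([ 0.5143, -0.2786,  0.005 ]), array([ 0.3861, -0.2462,  0.005 ])] [array([-0.3529, -0.0093]), array([-0.346 ,  0.1227])]
```

```bash
cat >> h.py <<'E'
np.set_printoptions(precision=4,suppress=True)
YAW=1.396; u=np.array([np.cos(YAW),np.sin(YAW),0]); v=np.array([-u[1],u[0],0]); O=np.array([.5755,.0695,0])
W=lambda x,y,z: O+u*x+v*y+np.array([0,0,z])
RG=np.column_stack([u,-v,[0,0,-1.]])
def go(x,y,z):
    s=sensors.observe(); R=s['tool_rot']; p=s['eef_pos']
    print('mm',1e3*R.T@(W(x,y,z)-p),'rot',cv2.Rodrigues(R.T@RG)[0].ravel())
def dock():
    s=sensors.observe(); d=s['eef_pos']-O; print('t',s['t'],'dock xyz',d@u,d@v,d[2],'F',s['wrist_force'],'q',s['joint_positions'])
E
python3 - <<'E'
from h import *
go(-.275,0,.2); dock()
print(proj('top',[W(.178,.048,.127),W(.095,0,.152),W(-.235,.06,.09),W(-.235,-.06,.09),W(.22,.085,.105),W(.22,-.085,.105)]))
print(proj('scene',[W(.178,.048,.127),W(.095,0,.152),W(-.235,.06,.09),W(-.235,-.06,.09),W(.22,.085,.105),W(.22,-.085,.105)]))
E
```

```text
mm [-563.4976 -613.5795    5.4897] rot [-0.0019  0.0012  1.4508]
t 0.1 dock xyz 0.40163932080800463 0.48598276353019615 0.20441560581441862 F [ 0.2352  0.2895 -0.0205] q [ 1.1255  0.2073  1.5428 -0.      1.3935 -0.1505]
[[172.7508 209.1319]
 [223.4347 197.4175]
 [385.1189 301.8686]
 [407.0035 240.9053]
 [146.9259 222.3971]
 [186.0473 141.1508]]
[[453.7607 298.7582]
 [399.5231 276.1868]
 [299.3752 195.4143]
 [255.1786 221.1592]
 [484.5812 309.5764]
 [420.5624 368.3767]]
```

```bash
python3 -m pendant '[{"tx":-6,"ty":-7,"rz":0.02},{"tx":-20,"ty":-22,"rz":0.06},{"tx":-40,"ty":-44,"rz":0.12},{"tx":-65,"ty":-71,"rz":0.18},{"tx":-90,"ty":-98,"rz":0.25},{"tx":-115,"ty":-125,"rz":0.32},{"tx":-140,"ty":-152,"rz":0.39},{"tx":-165,"ty":-180,"rz":0.46},{"tx":-190,"ty":-207,"rz":0.53},{"tx":-212,"ty":-231,"rz":0.6},{"tx":-228,"ty":-248,"rz":0.65},{"tx":-236,"ty":-257,"rz":0.68}]' 1 20; python3 -c "
from h import *
go(-.275,0,.2);dock()"
```

```text
mm [-563.4976 -613.5795    5.4897] rot [-0.0019  0.0012  1.4508]
t 0.1 dock xyz 0.40163932080800463 0.48598276353019615 0.20441560581441862 F [ 0.2352  0.2895 -0.0205] q [ 1.1255  0.2073  1.5428 -0.      1.3935 -0.1505]invalid input
```

```bash
python3 -m pendant '[{"tx":-6,"ty":-7,"tz":0,"rx":0,"ry":0,"rz":0.02}]' 1 20; echo; python3 -m pendant --help | head -20
```

```text
t: 0.18
eef_pos: [0.1702, 0.5419, 0.2047]
tool_rot: [[-0.951, 0.309, -0.001], [0.309, 0.951, -0.001], [0.001, -0.001, -1.0]]
wrist_force: [0.2, 0.6, -0.2]
gripper_width: 0.0904
invalid input: not JSON, or not a number
```

All six keys are required.

```bash
python3 -m pendant '[{"tx":-16,"ty":-18,"tz":0,"rx":0,"ry":0,"rz":0.05},{"tx":-38,"ty":-42,"tz":0,"rx":0,"ry":0,"rz":0.11},{"tx":-63,"ty":-69,"tz":0,"rx":0,"ry":0,"rz":0.18},{"tx":-88,"ty":-96,"tz":0,"rx":0,"ry":0,"rz":0.25},{"tx":-113,"ty":-123,"tz":0,"rx":0,"ry":0,"rz":0.32},{"tx":-138,"ty":-150,"tz":0,"rx":0,"ry":0,"rz":0.39},{"tx":-163,"ty":-177,"tz":0,"rx":0,"ry":0,"rz":0.46},{"tx":-188,"ty":-204,"tz":0,"rx":0,"ry":0,"rz":0.53},{"tx":-213,"ty":-231,"tz":0,"rx":0,"ry":0,"rz":0.6},{"tx":-235,"ty":-255,"tz":0,"rx":0,"ry":0,"rz":0.66},{"tx":-250,"ty":-272,"tz":0,"rx":0,"ry":0,"rz":0.7},{"tx":-258,"ty":-280,"tz":0,"rx":0,"ry":0,"rz":0.72}]' 1 20; python3 -c "
from h import *
go(-.275,0,.2);dock()"
```

```text
t: 1.18
eef_pos: [0.3298, 0.1927, 0.2052]
tool_rot: [[-0.506, 0.863, 0.0], [0.863, 0.506, -0.001], [-0.001, -0.0, -1.0]]
wrist_force: [0.8, 0.3, 0.3]
gripper_width: 0.0107
mm [-439.9909  -28.4321    5.7215] rot [0.     0.0012 0.7048]
t 1.1833 dock xyz 0.07857963927061747 0.2634148281106496 0.20521176091422233 F [0.764  0.3285 0.3433] q [ 0.3023 -0.23    1.9738 -0.0012  1.398  -0.2276]
```

```bash
python3 -m pendant '[{"tx":-12,"ty":-1,"tz":0,"rx":0,"ry":0,"rz":0.02},{"tx":-40,"ty":-3,"tz":0,"rx":0,"ry":0,"rz":0.07},{"tx":-78,"ty":-5,"tz":0,"rx":0,"ry":0,"rz":0.13},{"tx":-118,"ty":-8,"tz":0,"rx":0,"ry":0,"rz":0.19},{"tx":-158,"ty":-10,"tz":0,"rx":0,"ry":0,"rz":0.25},{"tx":-198,"ty":-13,"tz":0,"rx":0,"ry":0,"rz":0.32},{"tx":-238,"ty":-15,"tz":0,"rx":0,"ry":0,"rz":0.38},{"tx":-278,"ty":-18,"tz":0,"rx":0,"ry":0,"rz":0.45},{"tx":-318,"ty":-20,"tz":0,"rx":0,"ry":0,"rz":0.51},{"tx":-358,"ty":-23,"tz":0,"rx":0,"ry":0,"rz":0.58},{"tx":-394,"ty":-25,"tz":0,"rx":0,"ry":0,"rz":0.64},{"tx":-420,"ty":-27,"tz":0,"rx":0,"ry":0,"rz":0.68}]';python3 -m pendant '[{"tx":-14,"ty":-14,"tz":0,"rx":0,"ry":0,"rz":0.025},{"tx":-14,"ty":-14,"tz":0,"rx":0,"ry":0,"rz":0.025},{"tx":-14,"ty":-14,"tz":0,"rx":0,"ry":0,"rz":0.025}]'; python3 -c "
from h import *
go(-.275,0,.2);dock()
cv2.imwrite('pics/w1.png',imaging.snapshot('wrist'))
print(imaging.get_calibration('wrist'))"
```

```text
t: 2.18
eef_pos: [0.5209, -0.1826, 0.205]
tool_rot: [[0.149, 0.989, -0.0], [0.989, -0.149, -0.001], [-0.001, -0.0, -1.0]]
wrist_force: [-0.2, -0.3, -0.2]
gripper_width: 0.0004
t: 2.43
eef_pos: [0.5038, -0.1915, 0.2048]
tool_rot: [[0.17, 0.985, -0.001], [0.985, -0.17, 0.001], [0.001, -0.001, -1.0]]
wrist_force: [-0.3, 0.6, -0.8]
gripper_width: 0.0003
mm [-5.5762 25.1665  4.812 ] rot [-0.0013 -0.0008  0.0036]
t 2.4333 dock xyz -0.2695184073189042 0.025180203689343667 0.20484876187912054 F [-0.3369  0.6223 -0.839 ] q [-0.5241  0.1319  1.6295  0.0003  1.3816 -0.353 ]
{'vertical_fov': 65.70646984690485, 'cx': 322.39267389388704, 'cy': 244.13945028958418, 'rvec': array([-2.8909,  0.2467,  0.0297]), 'tvec': array([-0.5294, -0.1251,  0.3637])}
```

View pics/w1.png

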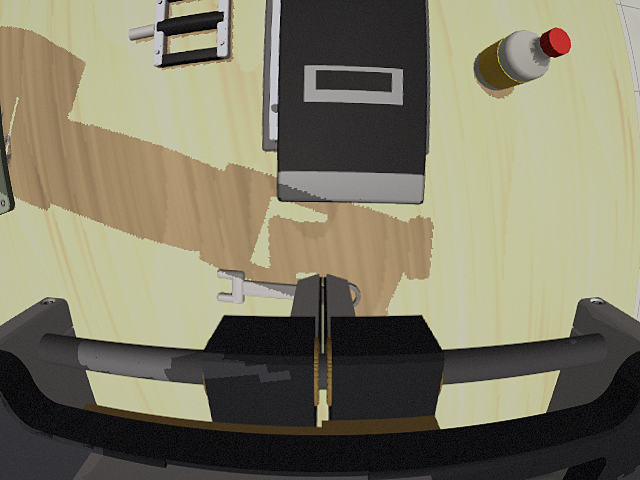

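The wrist view shows the battery's rear top corners at about (278,201) and (424,203), with the wrench beneath and behind the fingertips. I'll check this against my dock frame.

```bash
python3 - <<'E'
from h import *
c=imaging.get_calibration('wrist'); f=240/np.tan(np.radians(c['vertical_fov']/2)); R=cv2.Rodrigues(np.array(c['rvec']))[0]
def fw(px,z):
    d=np.array([px[0]-c['cx'],px[1]-c['cy']]); r=np.linalg.norm(d); th=r/f
    w=R.T@np.r_[d/r*np.sin(th),np.cos(th)]; o=-R.T@c['tvec']; return o+w*(z-o[2])/w[2]
for n,p,z in (('L',(278,201),.09),('R',(424,203),.09),('w1',(230,285),.005),('w2',(355,295),.005)):
    P=fw(p,z); d=P-O; print(n,P,'dock',d@u,d@v)
go(-.265,0,.05)
E
```

```text
L [ 0.4748 -0.154   0.09  ] dock -0.23764888559025782 0.060274830155038005
R [ 0.591 -0.175  0.09 ] dock -0.23803745663226689 -0.057782615579613006
w1 [ 0.3917 -0.244   0.005 ] dock -0.3407144696687137 0.12650305898728667
w2 [ 0.5256 -0.278   0.005 ] dock -0.35090837924821405 -0.011295851077716065
mm [  3.4894  25.0264 155.1381] rot [-0.0006 -0.0008  0.005 ]
```

The frame agrees to within 3 mm. Next: centre across the rail, then lower to z≈0.05 behind the battery.

```bash
python3 -m pendant '[{"tx":0,"ty":8,"tz":5,"rx":0,"ry":0,"rz":0.004},{"tx":0,"ty":18,"tz":20,"rx":0,"ry":0,"rz":0.004},{"tx":0,"ty":24,"tz":45,"rx":0,"ry":0,"rz":0.004},{"tx":0,"ty":24,"tz":75,"rx":0,"ry":0,"rz":0.004},{"tx":0,"ty":24,"tz":105,"rx":0,"ry":0,"rz":0.004},{"tx":0,"ty":24,"tz":130,"rx":0,"ry":0,"rz":0.004},{"tx":0,"ty":24,"tz":147,"rx":0,"ry":0,"rz":0.004},{"tx":0,"ty":24,"tz":154,"rx":0,"ry":0,"rz":0.004},{"tx":0,"ty":24,"tz":154,"rx":0,"ry":0,"rz":0.004}]'; python3 -c "
from h import *
dock()"
```

```text
t: 3.23
eef_pos: [0.5273, -0.1933, 0.0492]
tool_rot: [[0.171, 0.985, -0.004], [0.985, -0.171, 0.002], [0.002, -0.004, -1.0]]
wrist_force: [0.3, -0.1, 0.6]
gripper_width: 0.0005
t 3.2333 dock xyz -0.26715407229869353 0.001739844018018768 0.04924346036890939 F [ 0.3133 -0.147   0.5831] q [-0.5055  0.3583  1.7014  0.0002  1.0862 -0.334 ]
```

```bash
python3 -m pendant '[{"tx":4,"ty":0,"tz":0,"rx":0,"ry":0,"rz":0},{"tx":8,"ty":0,"tz":0,"rx":0,"ry":0,"rz":0},{"tx":12,"ty":0,"tz":0,"rx":0,"ry":0,"rz":0},{"tx":16,"ty":0,"tz":0,"rx":0,"ry":0,"rz":0},{"tx":20,"ty":0,"tz":0,"rx":0,"ry":0,"rz":0},{"tx":24,"ty":0,"tz":0,"rx":0,"ry":0,"rz":0},{"tx":28,"ty":0,"tz":0,"rx":0,"ry":0,"rz":0},{"tx":32,"ty":0,"tz":0,"rx":0,"ry":0,"rz":0},{"tx":36,"ty":0,"tz":0,"rx":0,"ry":0,"rz":0},{"tx":40,"ty":0,"tz":0,"rx":0,"ry":0,"rz":0}]'; python3 -c "
from h import *
dock();s=sensors.observe();print(s['wrist_force']@u)"
python3 -m pendant '[{"tx":4,"ty":0,"tz":0,"rx":0,"ry":0,"rz":0},{"tx":8,"ty":0,"tz":0,"rx":0,"ry":0,"rz":0},{"tx":12,"ty":0,"tz":0,"rx":0,"ry":0,"rz":0},{"tx":16,"ty":0,"tz":0,"rx":0,"ry":0,"rz":0},{"tx":20,"ty":0,"tz":0,"rx":0,"ry":0,"rz":0},{"tx":24,"ty":0,"tz":0,"rx":0,"ry":0,"rz":0}]'; python3 -c "
from h import *
dock();s=sensors.observe();print(s['wrist_force']@u)"
```

```text
t: 4.07
eef_pos: [0.5363, -0.1561, 0.0521]
tool_rot: [[0.172, 0.985, 0.002], [0.985, -0.172, -0.001], [-0.001, 0.002, -1.0]]
wrist_force: [0.1, -3.7, 2.3]
gripper_width: 0.0004
t 4.0667 dock xyz -0.22898135049421253 -0.0005880805450510361 0.052116029210653454 F [ 0.1175 -3.7077  2.3013] q [-0.438   0.3445  1.7135 -0.0004  1.0814 -0.2646]
-3.630714191742841
t: 4.57
eef_pos: [0.5398, -0.1335, 0.0516]
tool_rot: [[0.171, 0.985, 0.0], [0.985, -0.171, -0.004], [-0.004, 0.001, -1.0]]
wrist_force: [1.1, -12.4, 2.0]
gripper_width: 0.0005
t 4.5667 dock xyz -0.20610702330022465 -0.00010990672052303466 0.05155441310862166 F [  1.1119 -12.3888   2.0032] q [-0.396   0.3413  1.7193 -0.0038  1.0792 -0.2221]
-12.006679596722462
```

```bash
python3 -m pendant '[{"tx":3,"ty":0,"tz":0,"rx":0,"ry":0,"rz":0},{"tx":6,"ty":0,"tz":0,"rx":0,"ry":0,"rz":0},{"tx":9,"ty":0,"tz":0,"rx":0,"ry":0,"rz":0},{"tx":12,"ty":0,"tz":0,"rx":0,"ry":0,"rz":0},{"tx":15,"ty":0,"tz":0,"rx":0,"ry":0,"rz":0},{"tx":18,"ty":0,"tz":0,"rx":0,"ry":0,"rz":0}]'; python3 -c "
from h import *
dock();s=sensors.observe();print(s['wrist_force']@u)"
python3 -m pendant '[{"tx":2,"ty":0,"tz":0,"rx":0,"ry":0,"rz":0},{"tx":4,"ty":0,"tz":0,"rx":0,"ry":0,"rz":0},{"tx":6,"ty":0,"tz":0,"rx":0,"ry":0,"rz":0}]'; python3 -c "
from h import *
dock();s=sensors.observe();print(s['wrist_force']@u)"
```

```text
t: 5.07
eef_pos: [0.5428, -0.1175, 0.0516]
tool_rot: [[0.172, 0.985, 0.0], [0.985, -0.172, -0.005], [-0.005, 0.001, -1.0]]
wrist_force: [0.6, -10.1, 0.8]
gripper_width: 0.0006
t 5.0667 dock xyz -0.1898070271112195 -0.00028469375248142356 0.05159143077030774 F [  0.6317 -10.1221   0.802 ] q [-0.3659  0.3398  1.7213 -0.0056  1.0782 -0.19  ]
-9.858042364313444
t: 5.32
eef_pos: [0.5437, -0.111, 0.0515]
tool_rot: [[0.172, 0.985, 0.0], [0.985, -0.172, -0.005], [-0.005, 0.001, -1.0]]
wrist_force: [0.1, -11.2, 1.0]
gripper_width: 0.0006
t 5.3167 dock xyz -0.18328732777751255 -9.347904239849547e-05 0.05150392482628477 F [  0.1104 -11.2083   0.9714] q [-0.3545  0.3394  1.722  -0.0053  1.0783 -0.1793]
-11.018313726902058
```

```bash
for i in 1 2; do python3 -m pendant '[{"tx":1,"ty":0,"tz":0,"rx":0,"ry":0,"rz":0},{"tx":2,"ty":0,"tz":0,"rx":0,"ry":0,"rz":0},{"tx":2,"ty":0,"tz":0,"rx":0,"ry":0,"rz":0}]' >/dev/null; python3 -c "
from h import *
dock();s=sensors.observe();print(s['wrist_force']@u)"; done
```

```text
t 5.5667 dock xyz -0.18125347401402797 -9.028208208253772e-05 0.051475161733597674 F [  0.3483 -10.2903   0.8945] q [-0.3509  0.3394  1.7221 -0.0051  1.0783 -0.1758]
-10.07292600581771
t 5.8167 dock xyz -0.1795735460872549 -0.00014925460428958078 0.051538801670067025 F [  0.6206 -12.1333  -0.4895] q [-0.3476  0.3393  1.7222 -0.0056  1.0782 -0.1722]
-11.840497767544305
```

```bash
python3 -m pendant '[{"tx":1,"ty":0,"tz":0,"rx":0,"ry":0,"rz":0},{"tx":2,"ty":0,"tz":0,"rx":0,"ry":0,"rz":0},{"tx":2,"ty":0,"tz":0,"rx":0,"ry":0,"rz":0}]' >/dev/null; python3 -c "
from h import *
dock();s=sensors.observe();print(s['wrist_force']@u)
cv2.imwrite('pics/s1.png',np.hstack([cv2.resize(imaging.snapshot('scene')[180:400,230:490],None,fx=1.5,fy=1.5)]))"
```

```text
t 6.0667 dock xyz -0.17778709149876437 -0.00015164419244914238 0.05150438633218547 F [  0.5143 -12.7017   0.3602] q [-0.3442  0.3393  1.7222 -0.006   1.0781 -0.1686]
-12.418717045778358
```

```bash
for i in 1 2 3; do python3 -m pendant '[{"tx":-1,"ty":0,"tz":0,"rx":0,"ry":0,"rz":0},{"tx":-2,"ty":0,"tz":0,"rx":0,"ry":0,"rz":0},{"tx":-3,"ty":0,"tz":0,"rx":0,"ry":0,"rz":0}]' >/dev/null; python3 -c "
from h import *
dock();s=sensors.observe();print(s['wrist_force']@u)"; done
```

```text
t 6.3667 dock xyz -0.17910561881791762 -0.0001510176570894551 0.05148108962363161 F [ 1.4925 -7.1791  0.3744] q [-0.3485  0.3393  1.7222 -0.0024  1.0785 -0.1743]
-6.810182796347987
t 6.6167 dock xyz -0.18171826303610883 -0.00010573895894755555 0.051474474577811895 F [ 2.5289 -6.1513  0.7903] q [-0.3536  0.3394  1.7221 -0.0018  1.0787 -0.1797]
-5.6177762177516835
t 6.8667 dock xyz -0.184372567685435 -8.854633828405496e-05 0.05147387603978834 F [ 2.1906 -5.4134  1.2491] q [-0.3587  0.3395  1.722  -0.0012  1.0788 -0.1851]
-4.9499492230923
```

```bash
for i in 1 2 3; do python3 -m pendant '[{"tx":-1,"ty":0,"tz":0,"rx":0,"ry":0,"rz":0},{"tx":-2,"ty":0,"tz":0,"rx":0,"ry":0,"rz":0},{"tx":-2,"ty":0,"tz":0,"rx":0,"ry":0,"rz":0}]' >/dev/null; python3 -c "
from h import *
dock();s=sensors.observe();print(s['wrist_force']@u)"; done
```

```text
t 7.1167 dock xyz -0.1848236872247265 0.0019985328573237926 0.05050634921622206 F [ 0.4328 -0.7665  0.4339] q [-0.3614  0.3399  1.7238  0.0011  1.0814 -0.189 ]
-0.6795550773031253
t 7.3667 dock xyz -0.18722138400708005 0.001333504968617972 0.0508329227425747 F [-0.1932  0.5502 -0.3904] q [-0.3652  0.3399  1.7231  0.0006  1.0806 -0.1927]
0.5082680485147218
t 7.6167 dock xyz -0.1898420499347811 0.0005238005380175646 0.051374720276401026 F [-0.9604 -0.1493 -0.7033] q [-0.3694  0.3397  1.7219  0.0001  1.0802 -0.1963]
-0.3140778438391392
```

The force fell abruptly to zero at about 0.072, so the battery looks caught. Next: back off, lift, and check.

```bash
python3 -m pendant '[{"tx":-8,"ty":0,"tz":0,"rx":0,"ry":0,"rz":0},{"tx":-20,"ty":0,"tz":0,"rx":0,"ry":0,"rz":0},{"tx":-30,"ty":0,"tz":-5,"rx":0,"ry":0,"rz":0},{"tx":-30,"ty":0,"tz":-25,"rx":0,"ry":0,"rz":0},{"tx":-30,"ty":0,"tz":-55,"rx":0,"ry":0,"rz":0},{"tx":-30,"ty":0,"tz":-90,"rx":0,"ry":0,"rz":0},{"tx":-30,"ty":0,"tz":-120,"rx":0,"ry":0,"rz":0},{"tx":-30,"ty":0,"tz":-145,"rx":0,"ry":0,"rz":0},{"tx":-30,"ty":0,"tz":-160,"rx":0,"ry":0,"rz":0},{"tx":-30,"ty":0,"tz":-165,"rx":0,"ry":0,"rz":0}]'; python3 -c "
from h import *
dock(); go(.178,.048,.215)
a=imaging.snapshot('wrist');b=cv2.resize(imaging.snapshot('scene')[180:340,240:480],(640,427))
c=imaging.get_calibration('wrist');print(c)
cv2.imwrite('pics/w2.png',a);cv2.imwrite('pics/s2.png',b)"
```

```text
t: 8.45
eef_pos: [0.5387, -0.149, 0.2209]
tool_rot: [[0.173, 0.985, 0.007], [0.985, -0.173, -0.003], [-0.002, 0.007, -1.0]]
wrist_force: [-0.6, -0.7, -0.2]
gripper_width: 0.0002
t 8.45 dock xyz -0.2215401544986987 -0.0017944997697420006 0.2209052890096048 F [-0.5673 -0.693  -0.2031] q [-0.4245  0.1554  1.5691 -0.0002  1.4096 -0.2503]
mm [399.5825 -49.5812   4.7191] rot [0.0072 0.0021 0.0006]
{'vertical_fov': 65.70646984690485, 'cx': 322.39267389388704, 'cy': 244.13945028958418, 'rvec': array([-2.8885,  0.2532,  0.0257]), 'tvec': array([-0.5559, -0.0794,  0.386 ])}
```

View pics/w2.png

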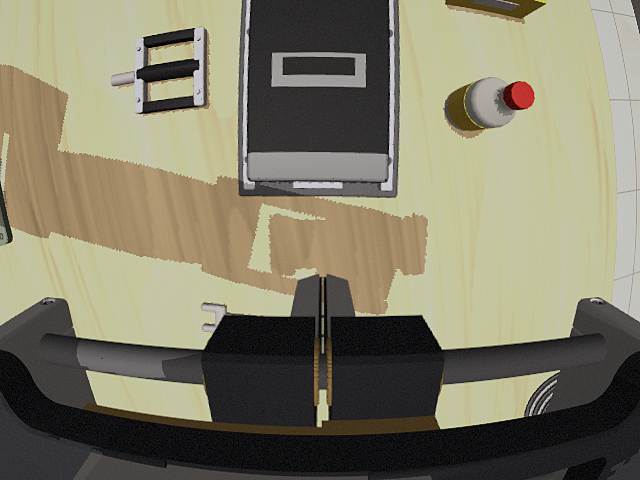

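View pics/s2.png

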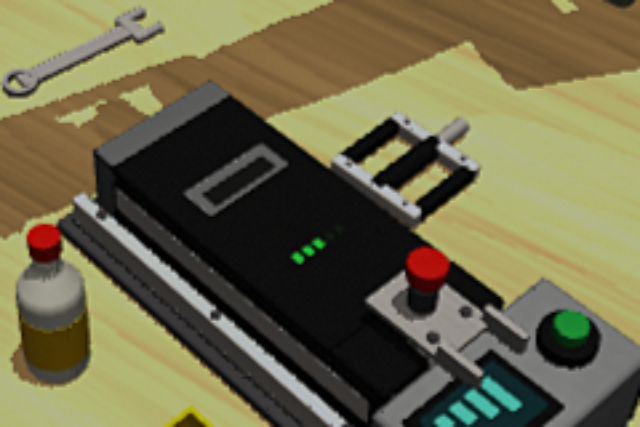

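The wrist view shows the cap's rear edge at row ~181 (columns 247–391) and the battery well inside the dock plate. The scene crop shows the knob sitting low and nothing else disturbed. I'll measure the rear edge while moving to above the button.

```bash
python3 - <<'E'
from h import *
c=imaging.get_calibration('wrist'); f=240/np.tan(np.radians(c['vertical_fov']/2)); R=cv2.Rodrigues(np.array(c['rvec']))[0]
for px in ((248,180),(391,181)):
    d=np.array([px[0]-c['cx'],px[1]-c['cy']]); r=np.linalg.norm(d); th=r/f
    w=R.T@np.r_[d/r*np.sin(th),np.cos(th)]; o=-R.T@c['tvec']; P=o+w*(.09-o[2])/w[2]-O; print('rear',P@u,P@v,'joint',P@u+.25)
E
python3 -m pendant '[{"tx":10,"ty":-1,"tz":0,"rx":0,"ry":0,"rz":0},{"tx":35,"ty":-4,"tz":0,"rx":0,"ry":0,"rz":0},{"tx":70,"ty":-9,"tz":0,"rx":0,"ry":0,"rz":0},{"tx":108,"ty":-14,"tz":0,"rx":0,"ry":0,"rz":0},{"tx":146,"ty":-19,"tz":0,"rx":0,"ry":0,"rz":0},{"tx":184,"ty":-24,"tz":0,"rx":0,"ry":0,"rz":0},{"tx":222,"ty":-29,"tz":0,"rx":0,"ry":0,"rz":0},{"tx":258,"ty":-34,"tz":0,"rx":0,"ry":0,"rz":0},{"tx":290,"ty":-38,"tz":0,"rx":0,"ry":0,"rz":0},{"tx":312,"ty":-41,"tz":0,"rx":0,"ry":0,"rz":0},{"tx":325,"ty":-43,"tz":0,"rx":0,"ry":0,"rz":0},{"tx":330,"ty":-45,"tz":0,"rx":0,"ry":0,"rz":0}]'; python3 -c "
from h import *
dock(); go(.178,.048,.16);print(imaging.get_calibration('wrist'))
cv2.imwrite('pics/w3.png',imaging.snapshot('wrist'))"
```

```text
rear -0.1734175732750881 0.060850043070573755 joint 0.07658242672491189
rear -0.1743480958709132 -0.057941389103091524 joint 0.07565190412908679
t: 9.55
eef_pos: [0.548, 0.1879, 0.2144]
tool_rot: [[0.169, 0.986, -0.004], [0.986, -0.169, -0.0], [-0.001, -0.003, -1.0]]
wrist_force: [-0.5, -0.7, -0.3]
gripper_width: 0.0005
t 9.55 dock xyz 0.11181773443079346 0.04770168041037655 0.21439548062475977 F [-0.4796 -0.6785 -0.3253] q [0.1808 0.2113 1.5171 0.0003 1.4168 0.3511]
mm [66.2337  0.1883 54.3334] rot [-0.0035  0.0009  0.0045]
{'vertical_fov': 65.70646984690485, 'cx': 322.39267389388704, 'cy': 244.13945028958418, 'rvec': array([-2.8894,  0.2468,  0.0342]), 'tvec': array([-0.5076,  0.2417,  0.4654])}
```

View pics/w3.png

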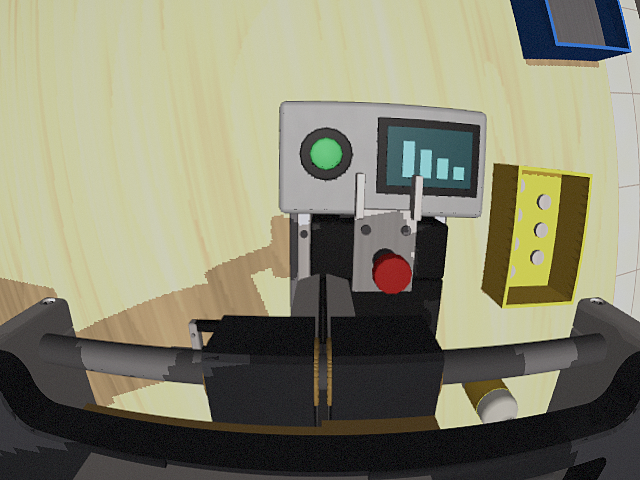

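The button is at (326,153), the knob at (391,274), and the head's near top edge at row ~214. These give an independent check on the dock's x origin, since the joint read 0.076 instead of 0.072.

```bash
python3 - <<'E'
from h import *
c=imaging.get_calibration('wrist'); f=240/np.tan(np.radians(c['vertical_fov']/2)); R=cv2.Rodrigues(np.array(c['rvec']))[0]
for n,px,z in (('button .178 .048',(326,153),.127),('knob .095',(391,274),.152),('headfront .130 .085',(281,212),.105),('headfront .13 -.085',(481,217),.105),('headback .22 .085',(282,102),.105),('headback .22 -.085',(486,111),.105)):
    d=np.array([px[0]-c['cx'],px[1]-c['cy']]); r=np.linalg.norm(d); th=r/f
    w=R.T@np.r_[d/r*np.sin(th),np.cos(th)]; o=-R.T@c['tvec']; P=o+w*(z-o[2])/w[2]-O; print(n,P@u,P@v)
E
```

```text
button .178 .048 0.18037189314050348 0.04541270649353861
knob .095 0.09911137431388717 0.0003011110567189993
headfront .130 .085 0.13437703953158067 0.08038041966454548
headfront .13 -.085 0.13237043672476986 -0.08441555844758837
headback .22 .085 0.22048288102620156 0.07909341424401078
headback .22 -.085 0.22061765963962973 -0.08491459713689566
```

With the measured +3 mm origin offset the joint is ≈0.073, which is consistent with being locked. Moving over the button and down to just above it.

```bash
python3 -m pendant '[{"tx":10,"ty":0,"tz":0,"rx":0,"ry":0,"rz":0},{"tx":30,"ty":1,"tz":0,"rx":0,"ry":0,"rz":0},{"tx":52,"ty":2,"tz":5,"rx":0,"ry":0,"rz":0},{"tx":65,"ty":2,"tz":20,"rx":0,"ry":0,"rz":0},{"tx":68,"ty":2,"tz":40,"rx":0,"ry":0,"rz":0},{"tx":68,"ty":2,"tz":58,"rx":0,"ry":0,"rz":0},{"tx":68,"ty":2,"tz":70,"rx":0,"ry":0,"rz":0},{"tx":68,"ty":2,"tz":74,"rx":0,"ry":0,"rz":0},{"tx":68,"ty":2,"tz":74,"rx":0,"ry":0,"rz":0},{"tx":68,"ty":2,"tz":74,"rx":0,"ry":0,"rz":0}]'; python3 -c "
from h import *
dock()"
python3 -m pendant '[{"tx":0,"ty":0,"tz":3,"rx":0,"ry":0,"rz":0},{"tx":0,"ty":0,"tz":6,"rx":0,"ry":0,"rz":0},{"tx":0,"ty":0,"tz":9,"rx":0,"ry":0,"rz":0},{"tx":0,"ty":0,"tz":12,"rx":0,"ry":0,"rz":0},{"tx":0,"ty":0,"tz":14,"rx":0,"ry":0,"rz":0},{"tx":0,"ty":0,"tz":16,"rx":0,"ry":0,"rz":0}]'; python3 -c "
from h import *
dock()"
```

```text
t: 10.43
eef_pos: [0.5637, 0.252, 0.143]
tool_rot: [[0.173, 0.985, 0.001], [0.985, -0.173, 0.0], [0.0, 0.001, -1.0]]
wrist_force: [0.5, 0.6, -0.0]
gripper_width: 0.0009
t 10.4333 dock xyz 0.1777117130498004 0.04337906470513066 0.14303807752104764 F [ 0.5093  0.5626 -0.0117] q [ 0.2804  0.3488  1.4953 -0.0001  1.2967  0.4546]
t: 10.93
eef_pos: [0.563, 0.2526, 0.1263]
tool_rot: [[0.172, 0.985, -0.0], [0.985, -0.172, -0.0], [-0.0, -0.0, -1.0]]
wrist_force: [-0.1, -0.2, 2.0]
gripper_width: 0.0002
t 10.9333 dock xyz 0.17811382417324248 0.04419198515099056 0.1263013081527847 F [-0.0501 -0.1516  2.0324] q [ 0.2816  0.3655  1.5097 -0.      1.2666  0.4545]
```

Contact with the button is at the expected height. Pressing.

```bash
python3 -m pendant '[{"tx":0,"ty":0,"tz":2,"rx":0,"ry":0,"rz":0},{"tx":0,"ty":0,"tz":4,"rx":0,"ry":0,"rz":0},{"tx":0,"ty":0,"tz":6,"rx":0,"ry":0,"rz":0},{"tx":0,"ty":0,"tz":6,"rx":0,"ry":0,"rz":0}]'; python3 -m pendant '[{"tx":0,"ty":0,"tz":1,"rx":0,"ry":0,"rz":0},{"tx":0,"ty":0,"tz":1,"rx":0,"ry":0,"rz":0}]'
```

```text
t: 11.27
eef_pos: [0.563, 0.2526, 0.1213]
tool_rot: [[0.172, 0.985, -0.0], [0.985, -0.172, -0.0], [-0.0, -0.0, -1.0]]
wrist_force: [-2.3, -0.4, 5.1]
gripper_width: 0.0005
t: 11.43
eef_pos: [0.563, 0.2526, 0.1212]
tool_rot: [[0.172, 0.985, -0.0], [0.985, -0.172, -0.0], [-0.0, -0.0, -1.0]]
wrist_force: [-4.4, -0.7, 10.3]
gripper_width: 0.0003
```

The button is bottomed at 0.121 with 10 N, so it is fully pressed. Coming away.

```bash
python3 -m pendant '[{"tx":0,"ty":0,"tz":-4,"rx":0,"ry":0,"rz":0},{"tx":0,"ty":0,"tz":-12,"rx":0,"ry":0,"rz":0},{"tx":0,"ty":0,"tz":-28,"rx":0,"ry":0,"rz":0},{"tx":0,"ty":0,"tz":-52,"rx":0,"ry":0,"rz":0},{"tx":0,"ty":0,"tz":-80,"rx":0,"ry":0,"rz":0},{"tx":-20,"ty":-10,"tz":-105,"rx":0,"ry":0,"rz":0},{"tx":-45,"ty":-30,"tz":-120,"rx":0,"ry":0,"rz":0},{"tx":-60,"ty":-55,"tz":-125,"rx":0,"ry":0,"rz":0},{"tx":-65,"ty":-70,"tz":-125,"rx":0,"ry":0,"rz":0},{"tx":-65,"ty":-75,"tz":-125,"rx":0,"ry":0,"rz":0},{"tx":-65,"ty":-75,"tz":-125,"rx":0,"ry":0,"rz":0}]'; python3 -c "
from h import *
dock(); b=imaging.snapshot('scene')
cv2.imwrite('pics/s3.png',cv2.resize(b[160:460,220:520],(600,600)))"
```

```text
t: 12.35
eef_pos: [0.4774, 0.2017, 0.2447]
tool_rot: [[0.172, 0.985, 0.001], [0.985, -0.172, 0.0], [0.001, 0.001, -1.0]]
wrist_force: [1.3, 0.2, 0.2]
gripper_width: 0.0002
t 12.35 dock xyz 0.11311215950985742 0.11958779596023514 0.2446763891748024 F [1.2721 0.1745 0.2428] q [0.2324 0.0552 1.6299 0.0003 1.4555 0.4051]
```

View pics/s3.png

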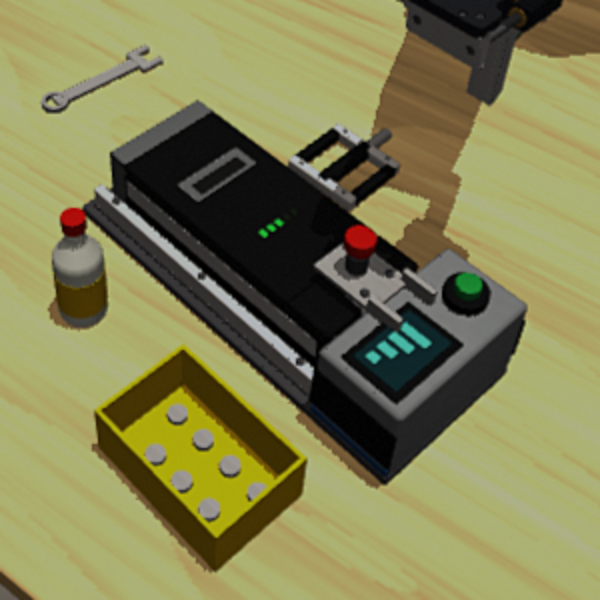

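The battery is still fully in, the knob (360,238) is down, the button (468,288) is up, the bystanders are unmoved and the arm is clear. Handing in.

```bash
python3 -c "
from cell import sign_off
print(sign_off())"
```

```text
the job is handed in; nothing more can be done
None
```

The battery is pushed in and caught on the lock pin, the start button has been pressed, and the job is handed in at about 12.4 s of the 45 s allowed.

- **Locking:** I pushed with shut fingers at roughly 25–50 mm/s, with a measured push of up to about 12 N. As I backed off, the force dropped abruptly to zero at about 0.072–0.073 m by arm position, which fits the battery resting on the pin.
- **Start button:** I pressed it straight down until it bottomed out, about 6 mm of travel at 10 N, then lifted clear.
- **Last picture:** The battery is still in, the knob is down and the button is up. The bottle is upright, and the pedal, wrench and bin look unmoved by eye. The arm touches nothing.
- **Disagreement:** The wrist camera first put the locked battery at about 0.076 m. Later views of the button, knob and head showed my dock origin was about 3 mm off along the rail. Corrected, that reading is about 0.073 m, which is within the band.
- **Not measured:** The pin's height and the battery's exact travel could not be read directly; I inferred both from force and pictures. I never felt the hard end stop, although by my estimate I pushed to close to it.

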